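Close the lunch box

TASK

Lunch is over and the lunch box is packed for the way home, its small tier nested inside. Take its long blue lid from the grey drying mat, set it square on the blue lunch box and press it down until both short ends have clicked fully home. Leave the box standing where it is on its place mat and do not disturb the other things on the table.

Things in the scene. Friction and masses are not known exactly. Their poses are not given: they have to be found in the camera images.
- lid_center (a point): Lunch box lid, dark blue with a paler panel on top, 186 (x) x 63 (y) x 22 mm (z), 70 g, a cap lying skirt down on the drying mat. Point: its centre, 11 mm above its lower edge, 11 mm below its top. x along its length, y across, z up. Top 3 mm thick, skirt 19 mm deep, walls 2.5 mm. The same either way round. Can be gripped across its 63 mm width at mid-length.
- lid_end_a (a point): Point on the lid's top face, 65 mm from its middle towards its +x end, on the centre line: a good place to press that end. Inside each short end, 3.5 mm above the lower edge, is a bead that clicks under a catch of the box.
- lid_end_b (a point): The same, 65 mm towards the lid's -x end.
- box_rim (a point): Lunch box, dark blue, a cream small tier nested in it, open at the top, 170 (x) x 54 (y) x 52 mm (z), 0.26 kg, loose on the place mat. Point: centre of its mouth at rim height, 52 mm above its underside. x along its length, z up. Rounded rim: a lid 3 mm off centre finds its way on, with 2 mm of play on each long side. Fully home, the lid's top lies 3 mm above this point all along.
- box_catch (a point): Springy catch ridge in the box's +x short end, 26 mm wide, centred 9 mm below the rim; the -x end has the same. Point: middle of the ridge, on the end wall. A lid merely laid on rests on both catches, its top about 16 mm above the rim; pressed with 5 to 12 N near an end, that end clicks down and stays.
- placemat: Brown slatted place mat under the lunch box, fixed, 210 (x) x 270 (y) x 4 mm; origin at the centre of its underside, on the table top. It lies in front of the robot to the left or to the right.
- drymat: Grey drying mat under the lid, fixed, 230 (x) x 270 (y) x 4 mm; origin at the centre of its underside, on the table top. It lies on the side that the place mat does not.
- case_center (a point): Bystander: black chopstick case, 200 (x) x 26 x 17 mm, on the place mat between the lunch box and the robot. Point at its centre.
- bowl: Bystander: blue rice bowl drying upside down on the drying mat, 100 mm across, 52 mm high. Origin at the centre of its underside.
- mug: Bystander: white mug, 82 mm across, 92 mm high, beyond the mats. Origin under its centre, z up.
- plate: Bystander: white plate, 150 mm across, 16 mm high, with a bread roll on it, beside a mat, far to the left or right. Origin under its centre.
- tub: Bystander: red square food tub with its cream lid on, 106 x 106 x 59 mm, beside a mat, far to the left or right. Origin under its centre.
- flask: Bystander: green drinking bottle, 62 mm across, 170 mm high, beyond the mats. Origin under its centre, z up.
There are look-alikes about, which are no part of the job. What is shaped like the part that bears lid_center but pink or yellow is not meant.

How it is judged:
At the end, for the whole second after the job is handed in: The lid is right way up, square on the lunch box (within 6 mm and 0.06 rad) and clicked home: its top at each end at most 2.5 mm above the seated height. The box stands upright on its place mat within 40 mm of its start (z of lid_end_a in the frame of box_rim between 0.001 and 0.0055 m and z of lid_end_b in the frame of box_rim between 0.001 and 0.0055 m and horizontal distance between lid_center and box_rim below 0.006 m and angle between the x axis of lid_center and the x axis of box_rim, either way round below 0.06 rad and angle between lid_center's own z axis and vertical below 0.06 rad and angle between box_rim's own z axis and vertical below 0.05 rad and height (world z) of box_rim below 0.06 m and distance of box_rim from where it was at the start of the episode below 0.04 m); the robot touches nothing.
It fails at once if the lunch box is knocked over or lifted (angle between box_rim's own z axis and vertical above 0.35 rad or height (world z) of box_rim above 0.08 m).
It fails at once if a bystander is pushed more than 30 mm from its place (distance of any of case_center, bowl, mug, plate, tub, flask from where it was at the start of the episode above 0.03 m).
It fails at once if the mug or the bottle is tipped over (angle between any of mug, flask's own z axis and vertical above 0.5 rad).
It also fails if it takes over 54 s, if anything falls off the work surface, if the arm or the gripper's body presses on something with over 40 N, if the wrist force passes 120 N, or if a joint passes its speed limit or range.

ROBOT

A 6-joint arm with a two-finger parallel gripper is mounted at the origin on the work surface. World frame = base frame: x ahead of the robot, y to its left, z up, the work surface at z = 0. Lengths are in m, angles in rad, forces in N, time in s.
With the tool pointing down it reaches from about 0.4 to 0.825 m from the base axis. Payload 7 kg.
Tool frame: the origin (TCP) lies at the centre of the arm's flange, where the gripper is bolted on; the fingertips stand 178 mm ahead of it and the grasp point (between the pads) lies ahead of it (tcp_to_grasp is the z of the grasp point in the tool frame, in m); z points along the fingers, x is the direction in which the jaws open and shut, and the axes are right-handed (so a half turn about z gives the same grasp; the last joint's range is limited). The gripper opens to 88 mm and grips with 3 to 60 N. Pads are 19 mm wide; open, the fingers measure 130 mm over their backs; the gripper's body (78 mm by 193 mm) begins 47 mm behind the grasp point.
Start: joints at [-0.939, 0.359, 0.012, 0, -1.224, -0.288], TCP at [0.227, -0.635, 0.405] pointing down, gripper open.
Joint ranges: [-3.07, 3.07], [-1.43, 2.12], [-1.02, 1.25], [-3.03, 1.67], [-3.05, -0], [-3.03, 3.03]. Speed limits (rad/s): [2.39, 2.39, 3.01, 3.14, 3.14, 3.14].

INTERFACE

Orientations are given as [roll, pitch, yaw] about the fixed x, y, z axes, in that order (R = Rz(yaw) Ry(pitch) Rx(roll)).
In Python, from station import get_state, grab_frame, job_done, tcp_to_grasp gives the robot as it stands.
- The arm moves only by the tool drive_tool, never from a script. Its argument "moves" is a list of rows, each a list of 7 numbers: the shift along the tool's x, y, z in mm, then the turn, a rotation vector about the tool's x, y, z in degrees, then the closure, from -1 (fully open) to 1 (shut), so that 0 is half open. In form: [[dx, dy, dz, ax, ay, az, claw], ...]. A call has 1 to 12 rows; each row is the pose to reach, as a shift and turn from the pose commanded when the call began, along the tool's axes at that moment; what a row does not reach only later rows make up. A row lasts 1/8 s, in which the tool goes at most 62.5 mm and 10.7 degrees, less where a joint would pass 70% of its speed; a pose out of reach is approached as far as the arm can. A call with a gripper value outside its range is refused whole. The fingers move at their own pace and stop on an object; "grip_force" is the grip in N (left out, the last holds). Time passes only in rows, so rows that repeat a pose let the fingers close. It gives the time, the measured TCP pose, the force and the opening at its end, in the units of the state.
- get_state(): the state, without advancing time (a new reading comes with each control period).
- grab_frame(name): name is "scene" or "side" or "wrist"; returns a dict with "img" (420x560x3 uint8, red, green, blue), "range_z" (420x560 float32, m along the optical axis (not along the pixel's ray), 0 where there is no reading), "fovy" (degrees; the focal length in pixels is half the picture's height over the tangent of half this angle, whatever the lens; pixels are square), "cx", "cy" (the principal point, pixels), "rvec" (rotation vector, rad) and "tvec" (3), from world to camera coordinates, as OpenCV has them. Camera axes: x right, y down, z forward; pixel columns grow to the right and rows downward; lengths in m; the calibration is good to about 2 mm. A picture is of the moment at which its call begins.
- job_done(): hands the job in, once; it reports no verdict.
The state is a dict: "t": time; "q": joint angles; "qd": joint speeds; "joint_efforts": joint torques, N m; "eef_pos": TCP position; "ee_rot": TCP orientation; "force": force on the tool from outside, world axes, zero at the start; "moment": the same for the moment, N m; "width": finger opening in m.
Only numpy, scipy, OpenCV 4.12 (cv2) and the standard library are available. Lean on these libraries where they do the work, as an engineer would, in place of code of your own. Each camera call takes 0.05 s, during which the arm holds its last target. There are 200 camera calls.

## Working session

There is one attempt and no reset: what is moved stays moved. The work goes in short steps, Python scripts to look and compute and a tool call to move; the robot and the scene stay as the last step left them, time stands still between calls to the robot, and variables do not carry over. Pictures are saved under pics/ and viewed, about 8 in all and at most 12, crops included, and the job is handed in when it is done.

Besides the shell and the picture viewer there is one more tool, called by a JSON object that holds its "fn" and its "kwargs". drive_tool: Moves the arm, as the interface text tells. Its arguments: {"type":"object","properties":{"moves":{"type":"array"},"grip_force":{"type":"number"}},"required":["moves"]}

```bash
mkdir -p pics; ls; cat > h.py <<'E'
import numpy as np, cv2
from station import get_state, grab_frame, job_done, tcp_to_grasp
def cloud(f):
    h,w=f["range_z"].shape; fl=h/2/np.tan(np.radians(f["fovy"])/2)
    v,u=np.mgrid[:h,:w]; z=f["range_z"]
    P=np.stack([(u-f["cx"])/fl*z,(v-f["cy"])/fl*z,z],-1)
    R=cv2.Rodrigues(np.array(f["rvec"],float))[0]
    W=(P-np.array(f["tvec"]).reshape(3))@R
    W[z==0]=np.nan
    return W
def save(n,img,s=1):
    cv2.imwrite("pics/"+n,cv2.resize(cv2.cvtColor(img,cv2.COLOR_RGB2BGR),None,fx=s,fy=s))
E
python3 - <<'E'
from h import *
for n in("scene","side"):
    f=grab_frame(n); save(n+"1.png",f["img"]); np.save(n+".npy",cloud(f)); np.save(n+"i.npy",f["img"])
    R=cv2.Rodrigues(np.array(f["rvec"],float))[0]; print(n,-R.T@np.array(f["tvec"]).reshape(3),R[2])
s=get_state(); print(s,tcp_to_grasp)
E
```

```text
pics
scene [0.94383755 0.52195118 1.1869068 ] [-0.3338779  -0.39865383 -0.85416665]
side [-0.11381538  0.73501829  0.76698954] [ 0.53434472 -0.62425291 -0.56989826]
{'t': 0.1, 'q': array([-9.38890033e-01,  3.59304430e-01,  1.11795134e-02, -2.98475784e-04,
       -1.22410689e+00, -2.88078663e-01]), 'qd': array([ 0.00091885, -0.00324763,  0.00250956,  0.00071965,  0.00076423,
        0.00126725]), 'joint_efforts': array([-2.85123708e-03, -5.84160697e+01,  2.93749827e+01,  7.01538920e+00,
        1.02008818e-02, -7.15970668e-05]), 'eef_pos': array([ 0.22746596, -0.63534276,  0.40383765]), 'ee_rot': array([-3.14145382e+00, -1.45605413e-03,  1.91452224e+00]), 'force': array([0.03191733, 0.55535497, 0.08464345]), 'moment': array([0.00140012, 0.00870525, 0.00673701]), 'width': 0.08780632153024918} 0.1593
```

View pics/scene1.png

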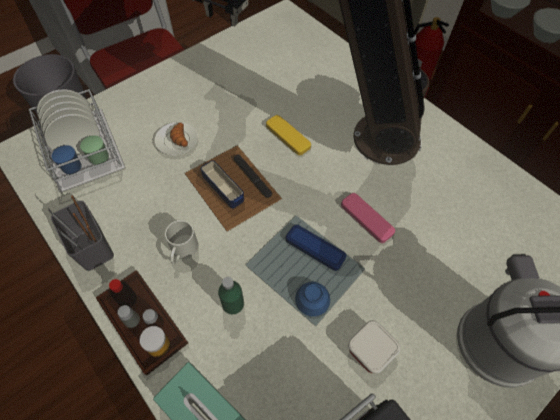

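View pics/side1.png

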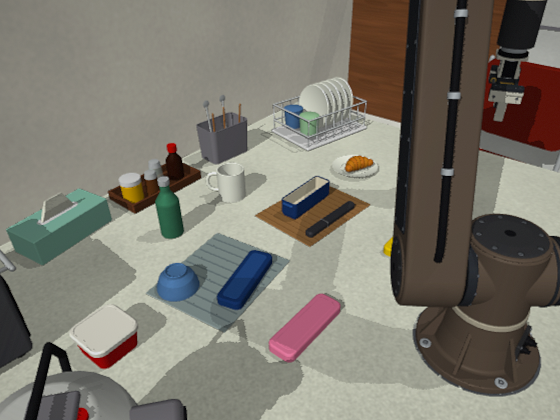

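Seen in the scene view: the blue lid is on the grey mat at (316,247). Look-alikes are the pink lid (367,217), the yellow lid (288,134), the blue open box (222,184) on the brown mat, and the blue bowl (313,299). The description fits (316,247), so I'm measuring that and the box next.

```bash
python3 - <<'E'
from h import *
for n,rl,rb in(("scene",(275,215,360,275),(190,150,255,215)),("side",(210,240,280,315),(270,170,340,225))):
    W=np.load(n+".npy"); I=np.load(n+"i.npy"); hsv=cv2.cvtColor(I,cv2.COLOR_RGB2HSV)
    m=(hsv[...,0]>100)&(hsv[...,0]<130)&(hsv[...,1]>110)
    for nm,r in(("lid",rl),("box",rb)):
        k=np.zeros_like(m); k[r[1]:r[3],r[0]:r[2]]=1; k&=m&np.isfinite(W[...,2])
        p=W[k]; z=np.percentile(p[:,2],90); 
        t=p[abs(p[:,2]-z)<.007]
        rect=cv2.minAreaRect(t[:,:2].astype(np.float32)*1000)
        print(n,nm,len(p),"ztop",z,np.percentile(p[:,2],[5,50,99]),"n",len(t),rect)
I=np.load("scenei.npy"); save("crop1.png",I[140:330,170:410],3)
for nm,u,v in(("case",252,175),("bowl",313,295),("mug",182,235),("flask",231,295)):
    print(nm,np.load("scene.npy")[v,u])
E
```

```text
scene lid 1038 ztop 0.029238893283935273 [0.02183971 0.02609149 0.0317566 ] n 970 ((488.9369812011719, 160.01788330078125), (57.48533630371094, 180.5565643310547), 16.322683334350586)
scene box 26 ztop 0.05173264221979869 [0.03306864 0.04878658 0.05485265] n 19 ((572.2252807617188, -104.75016784667969), (33.218074798583984, 5.100355625152588), 2.5994114875793457)
side lid 1697 ztop 0.027245027544687765 [0.01025533 0.02518117 0.0289728 ] n 1438 ((484.4050598144531, 162.86888122558594), (62.07128143310547, 186.21578979492188), 16.45109748840332)
side box 608 ztop 0.05116996820157801 [0.01189036 0.0328812  0.0552268 ] n 159 ((549.7967529296875, -175.16973876953125), (167.690185546875, 43.436832427978516), 74.58740234375)
case [ 0.47411003 -0.16388096  0.02228429]
bowl [0.60395776 0.27354208 0.05058382]
mug [ 0.77041996 -0.1333      0.00542735]
flask [0.78684733 0.1569339  0.125463  ]
```

View pics/crop1.png

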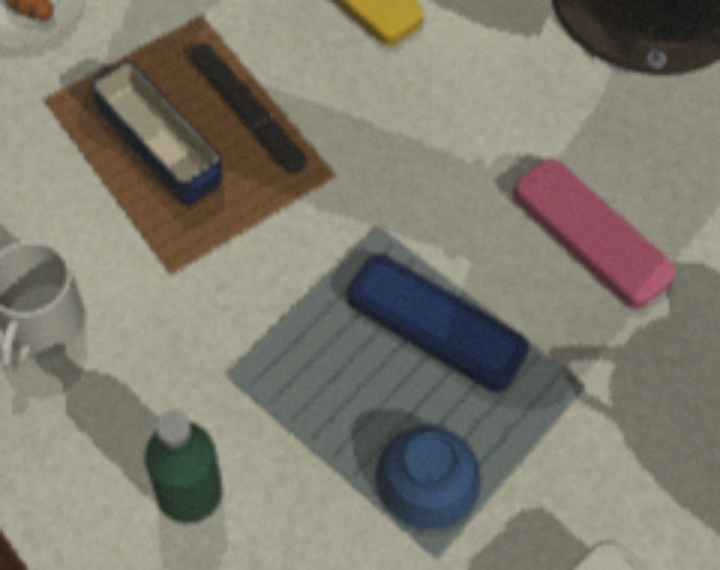

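The crop shows the dark blue lid on the grey mat, and the pink and yellow lids lie off the mats, so the choice stands. I'm going over the box first for a wrist look.

{"fn": "drive_tool", "kwargs": {"moves": [[40,50,0,0,0,-5,-1],[80,105,0,0,0,-12,-1],[120,160,0,0,0,-19,-1],[160,215,0,0,0,-26,-1],[200,270,0,0,0,-33,-1],[240,325,0,0,0,-40,-1],[280,380,0,0,0,-47,-1],[310,420,0,0,0,-52,-1],[326,438,0,0,0,-55,-1],[326,438,0,0,0,-55,-1],[326,438,0,0,0,-55,-1],[326,438,0,0,0,-55,-1]]}}

```text
t: 1.6
eef_pos: [0.5294, -0.1817, 0.4046]
ee_rot: [-3.142, -0.0, 2.873]
force: [0.3, -0.1, -0.0]
width: 0.0877
```

```bash
cat >> h.py <<'E'
def top(W,I,hsvlo,hsvhi,zlo,zhi,xy,r=.15):
    hsv=cv2.cvtColor(I,cv2.COLOR_RGB2HSV); m=cv2.inRange(hsv,hsvlo,hsvhi)>0
    k=m&(W[...,2]>zlo)&(W[...,2]<zhi)&(np.hypot(W[...,0]-xy[0],W[...,1]-xy[1])<r)
    t=W[k]; return len(t),np.median(t[:,2]),cv2.minAreaRect(t[:,:2].astype(np.float32)*1000),k
E
python3 - <<'E'
from h import *
f=grab_frame("wrist"); save("w1.png",f["img"]); W=cloud(f)
R=cv2.Rodrigues(np.array(f["rvec"],float))[0]; print(-R.T@np.array(f["tvec"]).reshape(3),R[2])
print(top(W,f["img"],(100,80,20),(130,255,255),.046,.062,(.55,-.175))[:3])
# any-colour rim
z=W[...,2]; k=(z>.046)&(z<.062)&(np.hypot(W[...,0]-.55,W[...,1]+.175)<.12); print(k.sum(),cv2.minAreaRect(W[k][:,:2].astype(np.float32)*1000))
s=get_state();print(s["eef_pos"],s["ee_rot"],s["q"],s["t"])
E
```

```text
[ 0.51066912 -0.24573087  0.3842206 ] [ 0.0656759   0.23979762 -0.96859887]
(1057, np.float64(0.05512519471779036), ((571.779052734375, -193.5989227294922), (54.299320220947266, 172.2876739501953), 0.10639543831348419))
2377 ((571.8715209960938, -194.0442657470703), (54.4823112487793, 173.1784210205078), 0.10597001761198044)
[ 0.52942656 -0.18184602  0.40465739] [-3.14156659e+00 -9.44154140e-05  2.87289540e+00] [ 1.88629799e-02  1.69979303e-01 -2.45521209e-01 -1.94498503e-06
 -1.15539375e+00 -2.87559444e-01] 1.65
```

View pics/w1.png

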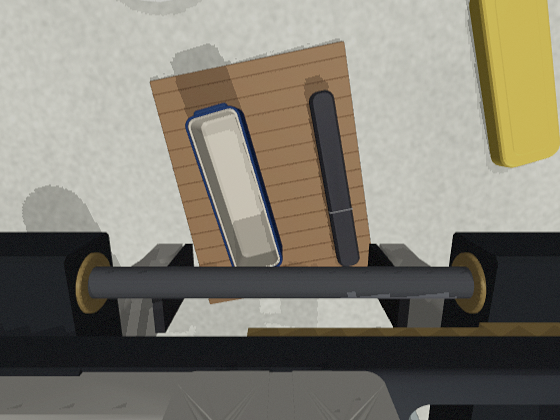

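The wrist view shows the box at about (235,185) with its long axis along world y, and the case to its right (335,180). The rim centre is (0.572,-0.194). Next is the lid, from the same height.

{"fn": "drive_tool", "kwargs": {"moves": [[20,45,0,0,0,-4,-1],[40,95,0,0,0,-9,-1],[60,145,0,0,0,-14,-1],[80,195,0,0,0,-19,-1],[105,245,0,0,0,-24,-1],[125,295,0,0,0,-28,-1],[142,336,0,0,0,-32,-1],[142,336,0,0,0,-32,-1],[142,336,0,0,0,-32,-1],[142,336,0,0,0,-32,-1]]}}

```text
t: 2.9
eef_pos: [0.4818, 0.1794, 0.4047]
ee_rot: [-3.142, 0.0, -2.852]
force: [0.6, -0.2, -0.1]
width: 0.087
```

```bash
python3 - <<'E'
from h import *
f=grab_frame("wrist"); save("w2.png",f["img"]); W=cloud(f)
print(top(W,f["img"],(100,80,20),(130,255,255),.017,.034,(.487,.161),.12)[:3])
print(top(W,f["img"],(100,80,20),(130,255,255),.008,.034,(.487,.161),.12)[:3])
s=get_state();print(s["eef_pos"],s["ee_rot"],s["q"],s["t"])
E
```

```text
(10311, np.float64(0.025582051845544174), ((526.62158203125, 170.65431213378906), (149.57925415039062, 182.7548828125), 16.31696891784668))
(10527, np.float64(0.025557511720217897), ((526.65283203125, 170.6634521484375), (149.64431762695312, 182.7548828125), 16.31696891784668))
[0.48185574 0.17943306 0.40474003] [ 3.14157209e+00  6.08106774e-05 -2.85219788e+00] [ 7.38737289e-01  9.25594491e-02 -3.37165279e-01  8.68577439e-06
 -1.14100789e+00 -4.49346132e-01] 2.95
```

View pics/w2.png

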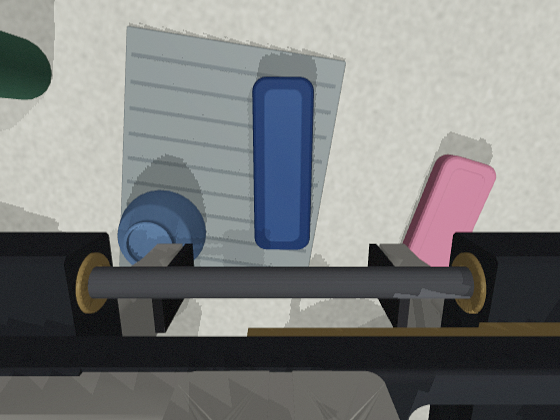

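```bash
python3 - <<'E'
from h import *
f=grab_frame("wrist"); W=cloud(f)
W[:, :240]=np.nan; W[:,330:]=np.nan
n,z,r,k=top(W,f["img"],(100,80,20),(130,255,255),.017,.034,(.487,.161),.12); print(n,z,r)
v,u=np.nonzero(k);print(u.min(),u.max(),v.min(),v.max())
a=np.radians(r[2]+180); s=get_state(); d=np.array(r[0])/1000-s["eef_pos"][:2]; y=s["ee_rot"][2]
print("tool dx,dy",d@[np.cos(y),np.sin(y)],d@[np.sin(y),-np.cos(y)])
E
```

```text
9862 0.02559942517709203 ((484.9570617675781, 158.75234985351562), (62.82688903808594, 183.2602996826172), 16.22449493408203)
252 313 77 248
tool dx,dy 0.0029649959265425495 -0.020808718530294833
```

The lid is upright at (283,162), with the bowl left (160,230) clear of the fingers. I'm descending and gripping.

{"fn": "drive_tool", "kwargs": {"moves": [[3,-21,30,0,0,0.4,-1],[3,-21,70,0,0,0.4,-1],[3,-21,110,0,0,0.4,-1],[3,-21,150,0,0,0.4,-1],[3,-21,180,0,0,0.4,-1],[3,-21,200,0,0,0.4,-1],[3,-21,212,0,0,0.4,-1],[3,-21,219,0,0,0.4,-1],[3,-21,219,0,0,0.4,-1],[3,-21,219,0,0,0.4,-1]]}}

```text
t: 4.25
eef_pos: [0.4851, 0.1598, 0.1863]
ee_rot: [3.141, 0.001, -2.857]
force: [0.5, -0.6, -0.1]
width: 0.0876
```

{"fn": "drive_tool", "kwargs": {"moves": [[0,0,0,0,0,0,0],[0,0,0,0,0,0,0.5],[0,0,0,0,0,0,0.5],[0,0,0,0,0,0,0.5],[0,0,0,0,0,0,0.5],[0,0,0,0,0,0,0.5]], "grip_force": 15}}

```text
t: 5.0
eef_pos: [0.4849, 0.1597, 0.1858]
ee_rot: [3.142, 0.0, -2.857]
force: [0.1, 0.4, 4.3]
width: 0.0627
```

{"fn": "drive_tool", "kwargs": {"moves": [[0,0,-8,0,0,0,0.5],[0,0,-30,0,0,0,0.5],[0,0,-70,0,0,0,0.5],[0,0,-110,0,0,0,0.5],[0,0,-130,0,0,0,0.5],[0,0,-140,0,0,0,0.5],[0,0,-140,0,0,0,0.5],[0,0,-140,0,0,0,0.5]]}}

```text
t: 6.0
eef_pos: [0.4845, 0.1594, 0.3246]
ee_rot: [-3.141, -0.002, -2.857]
force: [0.8, -0.2, -0.7]
width: 0.0625
```

```bash
python3 - <<'E'
from h import *
f=grab_frame("wrist"); save("w3.png",f["img"]); W=cloud(f); g=grab_frame("side"); save("s3.png",g["img"]); V=cloud(g)
s=get_state(); y=s["ee_rot"][2]; p=s["eef_pos"]; print(p,s["ee_rot"],s["force"],s["width"])
for C,I in((W,f["img"]),(V,g["img"])):
    n,z,r,k=top(C,I,(100,80,20),(130,255,255),.13,.2,p[:2],.13); d=np.array(r[0])/1000-p[:2]
    t=C[k]; c=np.c_[t[:,:2]-p[:2],np.ones(len(t))]; zz=t[:,2]; q=zz>np.median(zz)-.006; pl=np.linalg.lstsq(c[q],zz[q],rcond=None)[0]
    print(n,z,r,"tool",d@[np.cos(y),np.sin(y)],d@[np.sin(y),-np.cos(y)],"plane",pl)
E
```

```text
[0.48463356 0.15951633 0.3245832 ] [-3.14092476e+00 -1.91722876e-03 -2.85726414e+00] [-0.15557758  0.00656821 -0.55423443] 0.06308167686682661
34295 0.16441717067240477 ((493.0839538574219, 127.88796997070312), (67.82087707519531, 120.77494049072266), 16.787864685058594) tool 0.0007610577106699546 -0.03272893256152111 plane [-0.00379807 -0.00072932  0.16438336]
1309 0.16377034935090598 ((482.0712585449219, 167.27403259277344), (66.28893280029297, 176.70059204101562), 16.65730094909668) tool 0.0002832937407167793 0.008164992763698259 plane [ 0.00399664 -0.00925522  0.16438509]
```

View pics/w3.png

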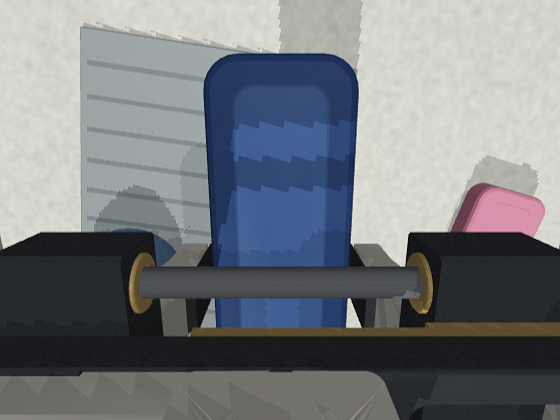

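The lid hangs level and central in the jaws, with its far end at (280,60). I'm carrying it over the box.

{"fn": "drive_tool", "kwargs": {"moves": [[1,-15,-10,0,0,0,0.5],[3,-50,-10,0,0,2,0.5],[5,-90,-10,0,0,4,0.5],[7,-135,-10,0,0,6,0.5],[8,-180,-10,0,0,8,0.5],[9,-225,-10,0,0,10,0.5],[11,-270,-10,0,0,12,0.5],[13,-310,-5,0,0,14,0.5],[14,-345,10,0,0,15.5,0.5],[15,-358,25,0,0,16.2,0.5],[15,-363,35,0,0,16.2,0.5],[15,-363,45,0,0,16.2,0.5]]}}

```text
t: 7.6
eef_pos: [0.5722, -0.1928, 0.2801]
ee_rot: [3.142, -0.0, -3.14]
force: [-0.2, -0.1, -1.1]
width: 0.063
```

{"fn": "drive_tool", "kwargs": {"moves": [[0,0,3,0,0,0,0.5],[0,0,5,0,0,0,0.5],[0,0,5,0,0,0,0.5]]}}

```text
t: 7.98
eef_pos: [0.5725, -0.1925, 0.276]
ee_rot: [-3.142, 0.001, -3.139]
force: [-0.4, 0.2, -0.6]
width: 0.0632
```

```bash
python3 - <<'E'
from h import *
f=grab_frame("scene"); g=grab_frame("side"); w=grab_frame("wrist")
def c(I,x0,x1,y0,y1,s): return cv2.resize(I[y0:y1,x0:x1],None,fx=s,fy=s)
A=c(f["img"],170,270,130,230,4); B=c(g["img"],250,350,140,240,4); save("p4.png",np.hstack([A,B])); save("w4.png",w["img"])
s=get_state(); p=s["eef_pos"]; print(p,s["ee_rot"],s["force"])
for n,h in(("scene",f),("side",g),("wrist",w)):
    C=cloud(h); r=top(C,h["img"],(95,60,0),(135,255,255),.085,.125,p[:2],.12); print(n,r[:3])
    b=top(C,h["img"],(95,60,0),(135,255,255),.048,.066,p[:2],.12) ; print(b[:3])
E
```

```text
[ 0.57245973 -0.19275293  0.27610555] [-3.14153465e+00  7.36110781e-04 -3.13943539e+00] [ 0.30742256 -0.39761881 -0.45018569]
scene (615, np.float64(0.11640859959426846), ((574.85595703125, -160.80393981933594), (122.28673553466797, 62.33335876464844), 87.59732818603516))
(27, np.float64(0.05054474051927505), ((593.503173828125, -140.59715270996094), (35.43797302246094, 100.32260131835938), 28.154085159301758))
side (691, np.float64(0.11437869164901741), ((572.6915893554688, -183.66561889648438), (68.0521011352539, 177.297607421875), 0.22952520847320557))
(136, np.float64(0.05233160769530523), ((571.8256225585938, -184.59519958496094), (174.1298370361328, 55.527618408203125), 89.44241333007812))
wrist (34383, np.float64(0.11590861561478297), ((572.3080444335938, -225.40167236328125), (69.08258056640625, 121.5005111694336), 0.7794227600097656))
(0, np.float64(nan), ((0.0, 0.0), (0.0, 0.0), 0.0))
  return _methods._mean(a, axis=axis, dtype=dtype,
  ret = ret.dtype.type(ret / rcount)
```

View pics/p4.png

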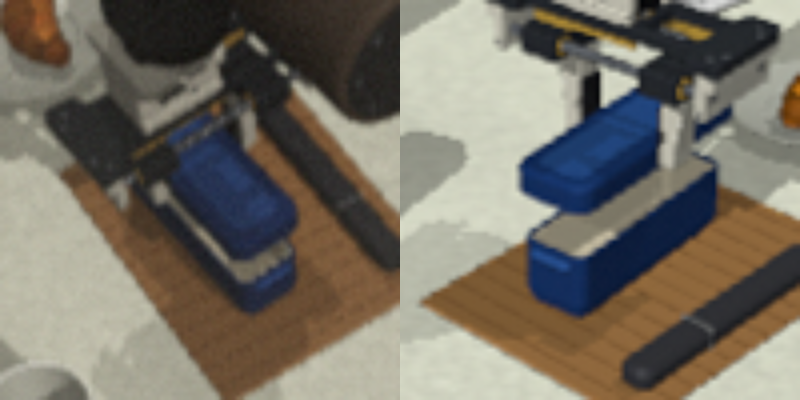

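The lid hangs squarely above the box in both views, and lid centre and rim centre agree to about 1 mm. I'm lowering it.

{"fn": "drive_tool", "kwargs": {"moves": [[0,0,12,0,0,0,0.5],[0,0,22,0,0,0,0.5],[0,0,30,0,0,0,0.5],[0,0,36,0,0,0,0.5],[0,0,40,0,0,0,0.5],[0,0,43,0,0,0,0.5],[0,0,44,0,0,0,0.5],[0,0,44,0,0,0,0.5]]}}

```text
t: 9.12
eef_pos: [0.5724, -0.1929, 0.2319]
ee_rot: [3.142, 0.0, -3.14]
force: [0.3, 2.6, 0.1]
width: 0.063
```

{"fn": "drive_tool", "kwargs": {"moves": [[0,0,1,0,0,0,0.5],[0,0,2,0,0,0,0.5],[0,0,2,0,0,0,0.5]]}}

```text
t: 9.5
eef_pos: [0.5725, -0.193, 0.2298]
ee_rot: [-3.141, 0.001, -3.14]
force: [0.4, -0.6, 2.7]
width: 0.063
```

Light contact at the expected height. I'm releasing, rising and looking.

{"fn": "drive_tool", "kwargs": {"moves": [[0,0,0,0,0,0,0],[0,0,0,0,0,0,-0.6],[0,0,0,0,0,0,-1],[0,0,0,0,0,0,-1],[0,0,-20,0,0,0,-1],[0,0,-60,0,0,0,-1],[0,0,-110,0,0,0,-1],[0,0,-150,0,0,0,-1],[0,20,-170,0,0,0,-1],[0,30,-175,0,0,0,-1],[0,30,-175,0,0,0,-1],[0,30,-175,0,0,0,-1]]}}

```text
t: 11.0
eef_pos: [0.5721, -0.1631, 0.4033]
ee_rot: [3.142, -0.002, -3.14]
force: [-0.3, -0.4, -0.5]
width: 0.0879
```

```bash
cat > chk.py <<'E'
from h import *
import sys
w=grab_frame("wrist"); save(sys.argv[1],w["img"]); C=cloud(w); s=get_state(); p=s["eef_pos"]; print(p,s["ee_rot"],s["force"],s["t"])
n,z,r,k=top(C,w["img"],(100,80,20),(130,255,255),.050,.085,(.572,-.194),.12); print(n,z,r)
t=C[k]; 
for dy in (-70,-50,-25,0,25,50,65,75):
    q=(abs(t[:,1]+.194-dy/1000)<.006)&(abs(t[:,0]-.572)<.015); print(dy,q.sum(),np.median(t[q][:,2]) if q.any() else None)
E
python3 chk.py w5.png
```

```text
[ 0.5721084  -0.16320462  0.40330518] [ 3.14154263e+00 -2.19100609e-03 -3.14003044e+00] [-0.31687271 -0.37223561 -0.0289929 ] 11.05
12818 0.06602692013686233 ((571.5676879882812, -195.11160278320312), (62.47150421142578, 182.84898376464844), 0.1102524846792221)
-70 452 0.059880727215065474
-50 427 0.061926286177216266
-25 415 0.06455074749764735
0 412 0.0670183455777866
25 400 0.06942424312839854
50 393 0.07204982142398667
65 385 0.07357744400280491
75 373 0.07440501993968492
```

View pics/w5.png

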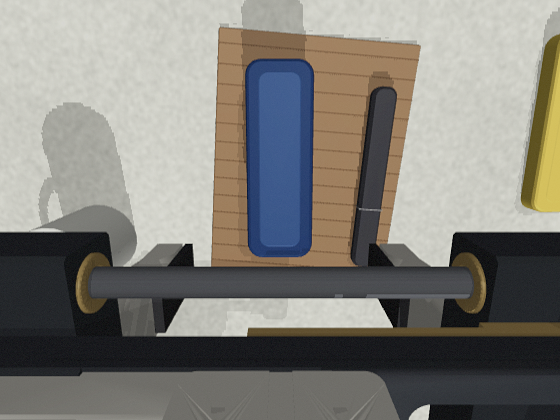

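The lid is square on the box at (280,160). Its -y end is already nearly home (top 0.060), and the +y end is up at 0.074. I'll shut the fingers and press the +y end at y = -0.13.

{"fn": "drive_tool", "kwargs": {"moves": [[0,15,20,0,0,0,0],[0,33,50,0,0,0,1],[0,33,90,0,0,0,1],[0,33,120,0,0,0,1],[0,33,135,0,0,0,1],[0,33,142,0,0,0,1],[0,33,145,0,0,0,1],[0,33,145,0,0,0,1]]}}

```text
t: 12.05
eef_pos: [0.5725, -0.1301, 0.2604]
ee_rot: [3.142, 0.001, -3.14]
force: [-0.2, 0.3, 1.2]
width: 0.0134
```

{"fn": "drive_tool", "kwargs": {"moves": [[0,0,3,0,0,0,1],[0,0,6,0,0,0,1],[0,0,8,0,0,0,1],[0,0,10,0,0,0,1],[0,0,10,0,0,0,1]]}}

```text
t: 12.68
eef_pos: [0.573, -0.1294, 0.2507]
ee_rot: [3.141, 0.003, -3.139]
force: [0.5, 3.2, 6.4]
width: 0.0006
```

Contact at 6 N; pressing on. Home is at TCP about 0.237.

{"fn": "drive_tool", "kwargs": {"moves": [[0,0,2,0,0,0,1],[0,0,4,0,0,0,1],[0,0,6,0,0,0,1],[0,0,8,0,0,0,1],[0,0,10,0,0,0,1],[0,0,12,0,0,0,1],[0,0,13,0,0,0,1],[0,0,13,0,0,0,1]]}}

```text
t: 13.68
eef_pos: [0.5718, -0.1302, 0.2373]
ee_rot: [-3.141, -0.001, -3.14]
force: [-3.7, 1.5, 9.7]
width: 0.0001
```

{"fn": "drive_tool", "kwargs": {"moves": [[0,0,1,0,0,0,1],[0,0,2,0,0,0,1],[0,0,2,0,0,0,1]]}}

```text
t: 14.05
eef_pos: [0.5717, -0.1301, 0.2372]
ee_rot: [-3.141, -0.0, -3.139]
force: [-9.4, 4.2, 26.3]
width: 0.0004
```

That end has bottomed out firmly (26 N, no further travel). Now the other end.

{"fn": "drive_tool", "kwargs": {"moves": [[0,0,-10,0,0,0,1],[0,0,-30,0,0,0,1],[0,-40,-30,0,0,0,1],[0,-85,-30,0,0,0,1],[0,-120,-30,0,0,0,1],[0,-130,-25,0,0,0,1],[0,-130,-15,0,0,0,1],[0,-130,-9,0,0,0,1],[0,-130,-6,0,0,0,1],[0,-130,-4,0,0,0,1],[0,-130,-3,0,0,0,1],[0,-130,-2,0,0,0,1]]}}

```text
t: 15.55
eef_pos: [0.5726, -0.2597, 0.2374]
ee_rot: [-3.141, 0.001, -3.139]
force: [-3.3, 4.3, 9.3]
width: 0.0006
```

{"fn": "drive_tool", "kwargs": {"moves": [[0,0,1,0,0,0,1],[0,0,2,0,0,0,1],[0,0,2,0,0,0,1]]}}

```text
t: 15.92
eef_pos: [0.5725, -0.2597, 0.2373]
ee_rot: [-3.141, 0.001, -3.139]
force: [-7.0, 5.3, 19.0]
width: 0.0008
```

Both ends bottom out at the same height, 0.237. I'm withdrawing and checking.

{"fn": "drive_tool", "kwargs": {"moves": [[0,0,-10,0,0,0,1],[0,20,-40,0,0,0,1],[0,50,-90,0,0,0,1],[0,80,-135,0,0,0,1],[0,97,-160,0,0,0,1],[0,97,-166,0,0,0,1],[0,97,-166,0,0,0,-1],[0,97,-166,0,0,0,-1],[0,97,-166,0,0,0,-1],[0,97,-166,0,0,0,-1]]}}

```text
t: 17.18
eef_pos: [0.5722, -0.1633, 0.3999]
ee_rot: [-3.142, -0.001, -3.14]
force: [1.6, -0.5, 0.4]
width: 0.035
```

```bash
python3 chk.py w6.png
```

```text
[ 0.57227463 -0.16323669  0.40009659] [-3.14156918e+00 -9.41955500e-04 -3.14028680e+00] [-0.03168802 -0.8445036  -0.81554994] 17.225
12348 0.058601651062185026 ((572.3720703125, -191.75503540039062), (62.522125244140625, 183.84120178222656), 0.038747310638427734)
-70 485 0.058928931655157786
-50 460 0.05889719485213339
-25 420 0.058900864832487916
0 399 0.05890167596219252
25 379 0.058796553444994896
50 363 0.05884169721758566
65 349 0.058713198116032345
75 335 0.05873377171011648
```

View pics/w6.png

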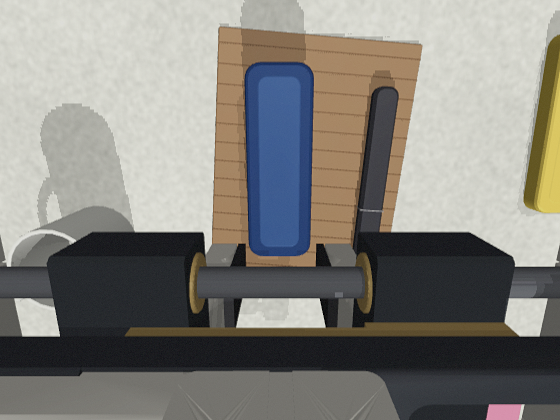

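The lid at (280,158) is flat and square, with its top at 0.0587–0.0589 all along against 0.059 expected. The case and mat are undisturbed and the gripper is clear, so I'm handing in.

```bash
python3 -c "
from station import job_done; print(job_done())"
```

```text
the job is handed in; nothing more can be done
None
```

The long blue lid is on the lunch box with both ends clicked home, and the job is handed in; it reported no verdict. I gripped the lid at mid-length, laid it on the box, let go, and pressed each end with the closed fingertips. The run took about 17 s of the 54 s allowed.

**Seating:** The end nearer the drying mat took 26 N and the other end 19 N. Both stopped at the same height with no further travel. The last wrist picture puts the lid's top at 58.7–58.9 mm all along, against 59 mm expected when fully home.

**Position:** The lid lies within 0.1° of the box direction I measured at the start. Its centre reads about 2 mm from the rim centre measured then, which is within the calibration error.

**Surroundings:** The chopstick case looked unmoved, and the gripper was about 16 cm above the lid when I handed in. I did not take a final scene picture of the other bystanders, but the arm stayed clear of them.

**One disagreement:** My first rough side-view estimate had the box turned by about 15° and about 3 cm off, because only part of it showed. I dropped it for the closer wrist view.

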